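# Latch the lamp and hold the cuvette in the beam

## Task

On the school optics bench, first swing the lamp housing's latch down until it lies fully home in its catch. Then pick up the standing cuvette by its two frosted end faces only, never touching the clear windows with the fingers, and finish while holding it upright in the air about midway between lamp and light sensor, so that the beam goes squarely through the middle of both clear windows. Do not tip the cuvette over, and leave the bottle, the slide box and the remote control where they are.

Things in the scene. Friction and masses are not known exactly. Their poses are not given: they have to be found in the camera images.
- bench: optics bench, fixed: aluminium rail 100 x 400 mm, 20 mm high. Origin on the table surface below the middle of the light path. The beam runs level along its +y axis, 100 mm above the table, from lamp to light sensor. The sensor, at the +y end, is a white head 60 mm wide, front face at y = +90 mm, top at z = 130 mm. Between lamp and sensor there is only the rail
- beam_mid (a point): the middle of the light path, on the beam, 100 mm above the bench's origin; axes as the bench's
- lamp_top (a point): centre of the lamp housing's top, at x 0, y -150, z 140 mm in the bench's frame, axes as the bench's. The housing is a grey box 126 x 126 mm from the rail up to here; its black round snout, 38 mm wide, ends at y = -79 mm of the bench
- latch (a joint): angle of the steel latch bar on top of the lamp housing, hinged about a level axis along the bench's y. 0 = closed: level between the two cheeks of its catch, pointing along the bench's +x; it stops there. Grows as the bar is raised (1.57 = straight up); starts at 0.8 to 1.35. Stiff with friction (about 0.1 N m), it stays where it is left
- latch_pivot (a point): centre of the latch's hinge axis, at x -45, y -150, z 147 mm in the bench's frame, axes as the bench's. Bar 12 mm wide, 10 mm thick (5 mm either side of the line from the pivot), 100 mm long with a small cross roller at its end. The catch's cheeks, 79 mm from the pivot, and the hinge's ears do not rise above the closed bar's top face (z = 152 mm)
- latch_mid (a point): point on the upper face of the latch bar, 60 mm from the pivot: a good place to push; moves with the bar
- cuvette: open-topped glass cuvette, 36 (x) x 24 (y) x 60 mm tall, about 0.07 kg, standing on the table; origin at the centre of its underside, z up. The two narrow end faces, x = +-18 mm, are frosted white: grip these. The two broad faces, y = +-12 mm, carry the clear windows (26 mm wide, 6 to 59 mm up, set back 0.5 mm); the beam goes through them along y, either way round
- window (a point): centre of the cuvette, level with the middle of its windows, 30 mm above its underside; axes as the cuvette's
- bottle: bystander: small amber bottle with black cap, 36 mm wide, 75 mm tall, standing on the table; origin at the centre of its underside
- slide_box: bystander: white upright slide box with grey lid, 38 x 34 mm, 66 mm tall; origin at the centre of its underside
- remote: bystander: black remote control lying flat, 50 x 160 mm, 20 mm thick; origin at the centre of its underside
Things that resemble listed ones, but are neither listed nor needed, are in the scene too. Leave any pink look-alike of the cuvette alone.

How it is judged (in metres and radians):
On the way, in this order (a step that is already met when the one before it is completed fails the run):
1. the latch is swung home into its catch (within 0.06 rad) while the cuvette still stands on the table (value of joint latch below 0.06 rad and height (world z) of cuvette below 0.01 m), for 0.2 s.
2. the cuvette is lifted clear of the table in the fingers (height (world z) of cuvette above 0.03 m and contact force between the fingers and cuvette above 1 N), for 0.2 s.
At the end, for the whole second after the job is handed in: Latch within 0.06 rad of closed. Cuvette held still by the fingers on both frosted faces, touching nothing else; its centre within 8 mm of the beam sideways, 12 mm in height and 40 mm of midway along it; upright and square to the beam within 0.15 rad (value of joint latch below 0.06 rad and x of window in the frame of beam_mid between -0.008 and 0.008 m and z of window in the frame of beam_mid between -0.012 and 0.012 m and y of window in the frame of beam_mid between -0.04 and 0.04 m and angle between the y axis of cuvette and the y axis of bench, either way round below 0.15 rad and angle between cuvette's own z axis and vertical below 0.15 rad and contact force between the fingers and cuvette_c0 above 1 N and contact force between the fingers and cuvette_c1 above 1 N and contact force between cuvette and bench below 0.05 N and contact force between cuvette and bottle below 0.05 N and contact force between cuvette and slide_box below 0.05 N and contact force between cuvette and remote below 0.05 N and linear speed of cuvette below 0.03 m/s); the arm keeps its last pose, push and grip.
It fails at once if the fingers touch a clear window of the cuvette (over 0.5 N) (contact force between the fingers and cuvette_c3 above 0.5 N or contact force between the fingers and cuvette_c4 above 0.5 N).
It fails at once if the cuvette is tipped over (beyond 0.6 rad) (angle between cuvette's own z axis and vertical above 0.6 rad).
It fails at once if the bottle, slide box or remote is moved by more than 20 mm or tipped (distance of any of bottle, slide_box, remote from where it was at the start of the episode above 0.02 m or angle between any of bottle, slide_box, remote's own z axis and vertical above 0.4 rad).
It also fails if it takes over 58 s, if anything falls off the work surface, if the arm or the gripper's body presses on something with over 40 N, if the wrist force passes 120 N, or if a joint passes its speed limit or range.

## Robot

A 6-joint arm with a two-finger parallel gripper is mounted at the origin on the work surface. World frame = base frame: x ahead of the robot, y to its left, z up, the work surface at z = 0. Lengths are in mm, angles in rad, forces in N, time in s.
With the tool pointing down it reaches from about 300 to 775 mm from the base axis. Payload 14.6 kg.
Tool frame: the origin (TCP) lies at the very end of the fingers, on their centre line; the grasp point (between the pads) lies 19 mm behind it; z points along the fingers, y is the direction in which the jaws open and shut (so a half turn about z gives the same grasp; the last joint's range is limited). The gripper opens to 85 mm and grips with 20 to 120 N. Pads are 22 mm wide; open, the fingers measure 114 mm over their backs; the gripper's body (76 mm by 85 mm) begins 54 mm behind the grasp point. The pads swing forward as they close: fully open they stand 13 mm farther back than shut.
Start: joints at [-1.32, 0.3, 1.521, -0, 1.321, -0.067], TCP at [171.856, -522.451, 231.281] pointing down, gripper open.
Joint ranges: [-3.03, 3.03], [-0.79, 2.21], [0.23, 2.52], [-1.04, 4.18], [0, 3.07], [-2.55, 2.55]. Speed limits (rad/s): [2.22, 2.22, 2.57, 3.14, 3.14, 3.14].

## Interface

Orientations are given as a unit quaternion [w, x, y, z].
In Python, from workcell import robot gives the robot as it stands. The module is installed in compiled form; this text tells all that it offers.
- The arm moves only by the tool step_arm, never from a script. Its argument "targets" is a list of rows, each a list of 3 entries, a list of its own where there are three numbers: the shift along the tool's x, y, z in units of 0.4 m (1.0 is 0.4 m), then the turn, a rotation vector about the tool's x, y, z in units of 90 degrees (1.0 is 90 degrees), then the closure, from -1 (fully open) to 1 (shut). A call has exactly 10 rows; each row shifts and turns the pose as measured when the row begins, along the tool's axes as they then stand; what a row does not reach is not made up. A row lasts 1/10 s, in which the tool goes at most 50 mm and 8.59 degrees, less where a joint would pass 70% of its speed; a pose out of reach is approached as far as the arm can. A call with a number of a shift or a turn outside -1 to 1 is refused whole. A call with a gripper value outside its range is refused whole. The fingers move at their own pace and stop on an object; "force" is the grip in N (left out, the last holds). Time passes only in rows, so rows that do not move let the fingers close, or fill a call up. It gives the time, the measured TCP pose, the force and the opening at its end, in the units of the state.
- robot.get_state(): the state, without advancing time (a new reading comes with each control period).
- robot.snapshot(name): name is "scene" or "top" or "wrist"; returns the picture (384x512x3 uint8, red, green, blue); there is no depth.
- robot.calibration(name): a dict with "vertical_fov" (degrees; the focal length in pixels is half the picture's height over the tangent of half this angle, whatever the lens; pixels are square), "cx", "cy" (the principal point, pixels), "T" (4x4, takes a point from camera to world coordinates); the wrist camera has in their place "tool_from_camera" (4x4, takes a point from camera to tool coordinates, whose origin is the TCP and whose axes are the flange's). Camera axes: x right, y up, looking along -z (the intrinsics and any distortion apply to the point x, -y, -z); pixel columns grow to the right and rows downward; lengths in mm; the calibration is good to about 2 mm. A picture is of the moment at which its call begins: read the wrist's pose just before it. calibration takes no time and is no camera call.
- robot.sign_off(): hands the job in, once; it reports no verdict.
The state is a dict: "t": time; "joint_positions": joint angles; "joint_velocities": joint speeds; "tau": joint torques, N m; "tcp_pos": TCP position; "tcp_rot": TCP orientation; "ft_force": force on the tool from outside, world axes, zero at the start; "wrist_torque": the same for the moment, N m; "width": opening from 0.0 (shut) to 1.0 (fully open).
Only numpy, scipy, OpenCV 4.12 (cv2) and the standard library are available. Lean on these libraries where they do the work, as an engineer would, in place of code of your own. Each camera call takes 0.05 s, during which the arm holds its last target.

## Working session

There is one attempt and no reset: what is moved stays moved. The work goes in short steps, Python scripts to look and compute and a tool call to move; the robot and the scene stay as the last step left them, time stands still between calls to the robot, and variables do not carry over. Pictures are saved under pics/ and viewed, and the job is handed in when it is done.

Besides the shell and the picture viewer there is one more tool, called after "Emit:" as name(argument=value, ...) on one line, values as JSON. step_arm: Moves the arm, as the interface text tells. Its arguments: {"type":"object","properties":{"targets":{"type":"array","items":{"type":"array"}},"force":{"type":"number"}},"required":["targets"]}

```bash
mkdir -p pics
cat > h.py <<'E'
import numpy as np, cv2, json
from workcell import robot
def save(n,im): cv2.imwrite('pics/'+n+'.png',im[:,:,::-1])
E
python3 - <<'E'
from h import *
np.set_printoptions(precision=4,suppress=True)
print(robot.get_state())
for n in ['scene','top','wrist']:
    save(n+'0',robot.snapshot(n)); print(n,robot.calibration(n))
E
```

```text
{'t': 0.0, 'joint_positions': array([-1.3196,  0.3005,  1.5216,  0.    ,  1.3207, -0.0666]), 'joint_velocities': array([-0.0006,  0.0012,  0.0014, -0.0007,  0.0007, -0.0015]), 'tau': array([  0.0046, -54.3481, -36.1782,   0.0001,   0.0041,   0.    ]), 'tcp_pos': array([ 171.7975, -522.2235,  230.7086]), 'tcp_rot': array([-0.0006,  0.9874,  0.1582, -0.    ]), 'ft_force': array([-0.1942, -0.1491, -0.4808]), 'wrist_torque': array([-0.0479, -0.0111,  0.0142]), 'width': 0.9985146988521253}
scene {'vertical_fov': 47.5509477546496, 'cx': 259.0179434993143, 'cy': 186.93976019345865, 'T': array([[   0.6169,   -0.6348,    0.4652, 1014.1485],
       [   0.787 ,    0.5015,   -0.3593, -261.3533],
       [  -0.0052,    0.5878,    0.809 ,  888.6394],
       [   0.    ,    0.    ,    0.    ,    1.    ]])}
top {'vertical_fov': 57.65324360568588, 'cx': 254.29678910429183, 'cy': 185.94782145585677, 'T': array([[  0.027 ,   0.9911,  -0.13  , 482.7528],
       [ -0.9996,   0.0258,  -0.0112,  65.4832],
       [ -0.0078,   0.1302,   0.9915, 885.1408],
       [  0.    ,   0.    ,   0.    ,   1.    ]])}
wrist {'vertical_fov': 61.482500562762844, 'cx': 249.40713523262227, 'cy': 192.1984435784781, 'tool_from_camera': array([[   0.0003,    0.9549,    0.297 ,   76.7628],
       [   1.    ,   -0.0005,    0.0008,   -0.5805],
       [   0.0009,    0.297 ,   -0.9549, -142.4415],
       [   0.    ,    0.    ,    0.    ,    1.    ]])}
```

View pics/scene0.png

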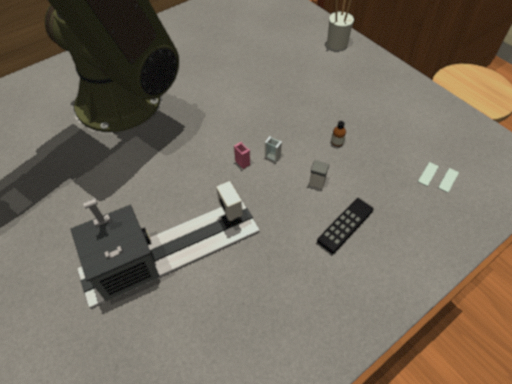

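View pics/top0.png

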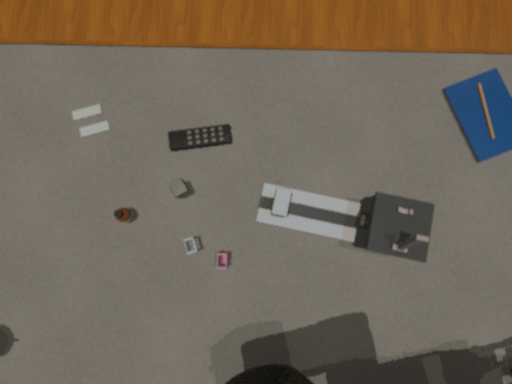

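View pics/wrist0.png

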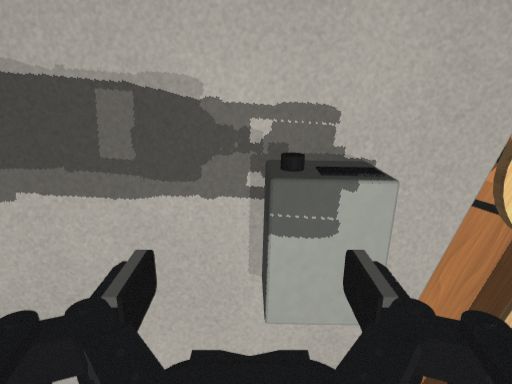

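The scene view shows the lamp at (115,250), sensor head at (230,202), the clear cuvette at (273,148), its pink look-alike at (242,155), the slide box at (319,175), the bottle at (339,133) and the remote at (346,225). I'll enlarge to confirm.

Run:
```python
import cv2, numpy as np
t=cv2.imread('pics/top0.png'); s=cv2.imread('pics/scene0.png')
a=cv2.resize(t[170:280,160:260],None,fx=4,fy=4,interpolation=cv2.INTER_CUBIC)
b=cv2.resize(s[130:220,220:320],None,fx=4,fy=4,interpolation=cv2.INTER_CUBIC)
b=cv2.copyMakeBorder(b,0,80,0,0,cv2.BORDER_CONSTANT)
cv2.imwrite('pics/c1.png',np.hstack([a,b]))
a=cv2.resize(t[175:270,250:440],None,fx=4,fy=4,interpolation=cv2.INTER_CUBIC)
cv2.imwrite('pics/c2.png',a)
b=cv2.resize(s[175:310,70:265],None,fx=4,fy=4,interpolation=cv2.INTER_CUBIC)
cv2.imwrite('pics/c3.png',b)
```

```text
(no output)
```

View pics/c1.png

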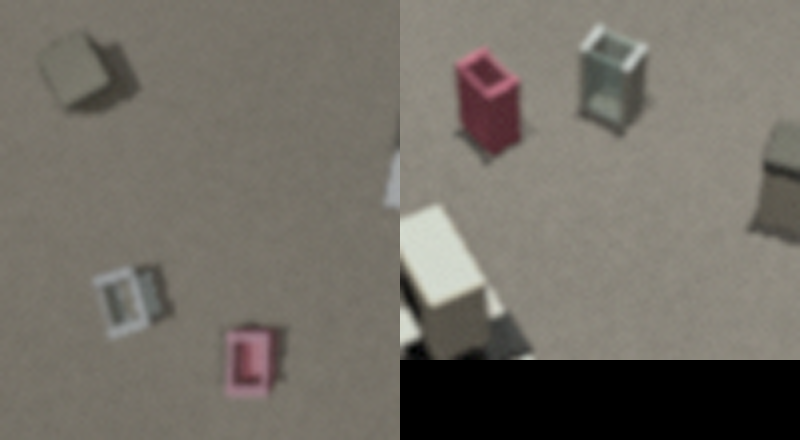

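View pics/c2.png

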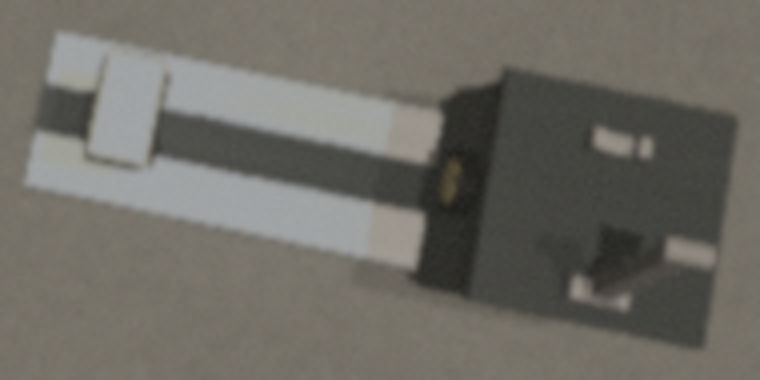

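View pics/c3.png

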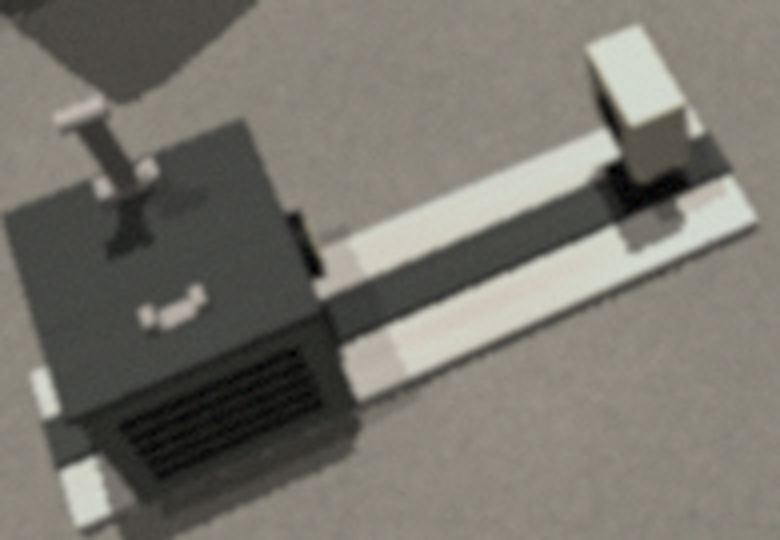

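Of the two candidates, the cuvette is the clear one with white ends at top (191,245) / scene (273,148). The one at top (222,260) / scene (242,155) is the pink look-alike, which I leave alone. The latch stands raised, its hinge at top (400,247) and its roller at about (422,237).

```bash
cat >> h.py <<'E'
from scipy.spatial.transform import Rotation as R
def ray(cal,T,uv):
    f=192/np.tan(np.radians(cal['vertical_fov']/2))
    d=np.array([(uv[0]-cal['cx'])/f,-(uv[1]-cal['cy'])/f,-1.]); d/=np.linalg.norm(d)
    return T[:3,3],T[:3,:3]@d
def plane(cal,T,uv,z):
    o,d=ray(cal,T,uv); return o+d*(z-o[2])/d[2]
def tri(rays):
    A=0;b=0
    for o,d in rays:
        P=np.eye(3)-np.outer(d,d); A=A+P; b=b+P@o
    X=np.linalg.solve(A,b); return X,[np.linalg.norm((np.eye(3)-np.outer(d,d))@(X-o)) for o,d in rays]
def wT(st,cal):
    q=st['tcp_rot']; M=np.eye(4); M[:3,:3]=R.from_quat([q[1],q[2],q[3],q[0]]).as_matrix(); M[:3,3]=st['tcp_pos']
    return M@cal['tool_from_camera']
np.set_printoptions(precision=3,suppress=True)
E
python3 - <<'E'
from h import *
ct=robot.calibration('top'); cs=robot.calibration('scene')
f=lambda p,o:(np.array(p)+.5)/4-.5+np.array(o)
H=f([(505,68),(738,118),(703,348),(470,296)],(250,175))
Hs=f([(328,308),(80,418),(5,215),(243,118)],(70,175))
C=f([(94,272),(131,267),(150,328),(112,340)],(160,170))
Cs=f([(250,43),(232,70),(182,48),(200,25)],(220,130))
for n,A,B,z in [('housing',H,Hs,140),('cuv',C,Cs,60)]:
    P=np.array([plane(ct,ct['T'],p,z) for p in A]); Q=np.array([plane(cs,cs['T'],p,z) for p in B])
    print(n,P[:,:2].tolist(),P.mean(0),'\n scene',Q[:,:2].round(1).tolist(),Q.mean(0))
    print(' tri',tri([ray(ct,ct['T'],A.mean(0)),ray(cs,cs['T'],B.mean(0))]))
    for a,b in zip(P,np.roll(P,-1,0)): print(np.linalg.norm(b-a),np.degrees(np.arctan2(*(b-a)[[1,0]])))
for p in f([(57,30),(25,185)],(250,175)): print('rail',plane(ct,ct['T'],p,20))
for p in f([(110,48),(165,65),(150,166),(88,152)],(250,175)): print('sens',plane(ct,ct['T'],p,130))
# roller tip
print('roller',tri([ray(ct,ct['T'],f((690,252),(250,175))),ray(cs,cs['T'],f((82,113),(70,175)))]))
print('hinge',tri([ray(ct,ct['T'],f((600,294),(250,175))),ray(cs,cs['T'],f((128,182),(70,175)))]))
E
```

```text
housing [[574.9607315669481, -186.99866880134797], [551.3639500431914, -310.27437619763464], [430.5124727929327, -287.3062638069125], [453.9428694745302, -166.48868890188191]] [ 502.695 -237.767  140.   ] 
 scene [[576.7, -185.3], [555.4, -303.7], [431.7, -285.8], [453.3, -164.7]] [ 504.266 -234.855  140.   ]
 tri (array([ 502.945, -237.608,  136.699]), [np.float64(1.6844856854347796), np.float64(1.684485685434887)])
125.51377666349934 -100.83617844838372
123.01468912435875 169.23913566105065
123.06855770094039 79.0247518580216
122.74356284912042 -9.619027262441488
cuv [[464.4878952109899, 238.26529934623375], [467.9737853269909, 216.70881004925823], [433.125029677168, 203.8601220258003], [425.6466918091675, 225.6717015285946]] [447.808 221.126  60.   ] 
 scene [[458.8, 243.3], [469.2, 219.8], [435.2, 206.7], [427.0, 228.1]] [447.564 224.466  60.   ]
 tri (array([448.555, 221.898,  62.163]), [np.float64(1.3775096884193356), np.float64(1.3775096884193245)])
21.836521259382256 -80.8142437375396
37.14195140626313 -159.76113918105347
23.05798208158482 108.92483725076299
40.8318232227534 17.964402335746012
rail [606.462  51.543  20.   ]
rail [509.353  69.016  20.   ]
sens [581.569  24.192 130.   ]
sens [573.018  -5.896 130.   ]
sens [517.974   1.45  130.   ]
sens [524.622  35.017 130.   ]
roller (array([ 480.877, -234.083,  241.013]), [np.float64(1.11805063780646), np.float64(1.118050637806548)])
hinge (array([ 457.665, -230.101,  148.551]), [np.float64(1.0333559695606083), np.float64(1.0333559695605783)])
```

Bench yaw comes out at about -10.5°, with the pivot at about (458,-229) and the latch at about 1.33 rad. I'll move behind the latch with the gripper shut: first up and turn, then across.

Emit:
step_arm(targets=[[[0, 0, -0.04], [0, 0, 0.08], 1], [[0, 0, -0.04], [0, 0, 0.08], 1], [[0, 0, -0.04], [0, 0, 0.08], 1], [[0, 0, -0.04], [0, 0, 0.08], 1], [[0.055, -0.1, 0], [0, 0, 0], 1], [[0.055, -0.1, 0], [0, 0, 0], 1], [[0.055, -0.1, 0], [0, 0, 0], 1], [[0.055, -0.1, 0], [0, 0, 0], 1], [[0.055, -0.1, 0], [0, 0, 0], 1], [[0, 0, 0], [0, 0, 0], 1]])

```text
t: 1.15
tcp_pos: [324.0, -342.2, 295.0]
tcp_rot: [-0.003, 0.994, -0.105, -0.001]
ft_force: [-1.0, -0.3, 0.8]
width: -0.0
```

```bash
cat >> h.py <<'E'
def go(target,yaw=None,st=None):
    st=st or robot.get_state(); q=st['tcp_rot']; r=R.from_quat([q[1],q[2],q[3],q[0]])
    X=r.as_matrix()[:,0]; cy=np.degrees(np.arctan2(X[1],X[0]))
    print('t',st['t'],'tcp',st['tcp_pos'],'yaw',cy,'tilt',np.degrees(np.arccos(-r.as_matrix()[2,2])),'F',st['ft_force'],'w',st['width'])
    print('shift units now-frame',r.inv().apply(np.array(target)-st['tcp_pos'])/400)
    if yaw is not None:
        g=R.from_euler('z',yaw,degrees=True)*R.from_quat([1,0,0,0])
        print('turn',(r.inv()*g).as_rotvec(degrees=True)/90,'shift in goal frame',g.inv().apply(np.array(target)-st['tcp_pos'])/400)
E
python3 - <<'E'
from h import *
go([419,-221.7,206],-10.5)
save('w1',robot.snapshot('wrist'))
E
```

```text
t 1.15 tcp [ 323.964 -342.235  295.04 ] yaw -12.028673869053819 tilt 0.38991700286834385 F [-0.981 -0.344  0.805] w -0.0004280915880294744
shift units now-frame [ 0.17  -0.343  0.224]
turn [-0.004  0.002 -0.017] shift in goal frame [ 0.179 -0.34   0.223]
```

Emit:
step_arm(targets=[[[0.035, -0.07, 0], [0, 0, -0.017], 1], [[0.035, -0.07, 0], [0, 0, 0], 1], [[0.035, -0.07, 0], [0, 0, 0], 1], [[0.035, -0.07, 0], [0, 0, 0], 1], [[0.03, -0.06, 0], [0, 0, 0], 1], [[0, 0, 0.05], [0, 0, 0], 1], [[0, 0, 0.05], [0, 0, 0], 1], [[0, 0, 0.02], [0, 0, 0], 1], [[0, 0, 0], [0, 0, 0], 1], [[0, 0, 0], [0, 0, 0], 1]])

```text
t: 2.2
tcp_pos: [415.1, -226.0, 245.4]
tcp_rot: [-0.003, 0.995, -0.096, -0.002]
ft_force: [0.7, -0.5, 0.2]
width: -0.004
```

Run:
```python
from h import *
go([419,-221.7,206],-10.5)
save('w2',robot.snapshot('wrist'))
```

```text
t 2.2 tcp [ 415.093 -226.036  245.411] yaw -11.001290013974614 tilt 0.40414837265552567 F [ 0.741 -0.495  0.166] w -0.004217427612565107
shift units now-frame [ 0.008 -0.012  0.099]
turn [-0.003  0.003 -0.006] shift in goal frame [ 0.008 -0.012  0.099]
```

View pics/w2.png

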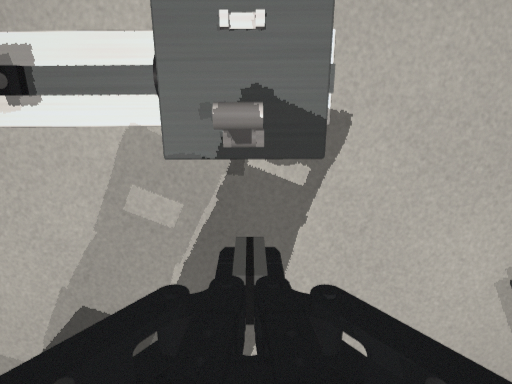

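The wrist view shows the housing's front edge at row 157 (columns 165–327), level with the tool, so the yaw is right. The roller is at (238,115), about 5 mm left of the fingers. I'll align, lower, then start pushing.

Emit:
step_arm(targets=[[[0.008, -0.012, 0.05], [0, 0, 0], 1], [[0, 0, 0.05], [0, 0, 0], 1], [[0, 0, 0], [0, 0, 0], 1], [[0.04, 0, 0], [0, 0, 0], 1], [[0.035, 0, 0], [0, 0, 0], 1], [[0.02, 0, 0], [0, 0, 0], 1], [[0.02, 0, 0.007], [0, 0, 0], 1], [[0.02, 0, 0.009], [0, 0, 0], 1], [[0, 0, 0], [0, 0, 0], 1], [[0, 0, 0], [0, 0, 0], 1]])

```text
t: 3.25
tcp_pos: [475.6, -235.5, 206.4]
tcp_rot: [-0.0, 0.995, -0.097, 0.002]
ft_force: [-0.6, -0.2, -0.8]
width: 0.0
```

Run:
```python
from h import *
go([458.4+49*.983,-229-49*.182,152],-10.5)
save('w3',robot.snapshot('wrist'))
```

```text
t 3.25 tcp [ 475.587 -235.537  206.376] yaw -11.164849155557446 tilt 0.26233975615884725 F [-0.621 -0.176 -0.762] w 0.00019157075920640538
shift units now-frame [ 0.077 -0.009  0.136]
turn [-0.001 -0.003 -0.007] shift in goal frame [ 0.077 -0.008  0.136]
```

View pics/w3.png

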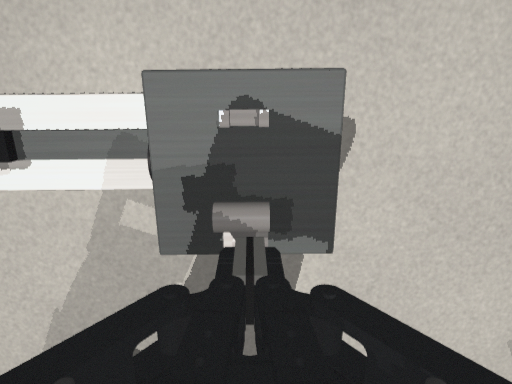

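The shut fingertips are now behind the bar; the roller is at (241,217). I'll continue the arc down.

Emit:
step_arm(targets=[[[0.03, -0.008, 0.022], [0, 0, 0], 1], [[0.02, 0, 0.025], [0, 0, 0], 1], [[0.015, 0, 0.03], [0, 0, 0], 1], [[0.01, 0, 0.025], [0, 0, 0], 1], [[0.002, 0, 0.01], [0, 0, 0], 1], [[0, 0, 0], [0, 0, 0], 1], [[0, 0, 0], [0, 0, 0], 1], [[0, 0, 0], [0, 0, 0], 1], [[0, 0, 0], [0, 0, 0], 1], [[0, 0, 0], [0, 0, 0], 1]])

```text
t: 4.3
tcp_pos: [507.0, -239.3, 160.1]
tcp_rot: [0.0, 0.995, -0.098, 0.003]
ft_force: [-0.2, -0.5, 0.6]
width: 0.005
```

Run:
```python
from h import *
go([458.4+49*.983,-229-49*.182,152],-10.5)
save('w4',robot.snapshot('wrist'))
```

```text
t 4.3 tcp [ 507.006 -239.304  160.118] yaw -11.212797285735997 tilt 0.3515044317118148 F [-0.156 -0.466  0.558] w 0.004601597469186881
shift units now-frame [-0.002 -0.003  0.02 ]
turn [-0.    -0.004 -0.008] shift in goal frame [-0.002 -0.003  0.02 ]
```

View pics/w4.png

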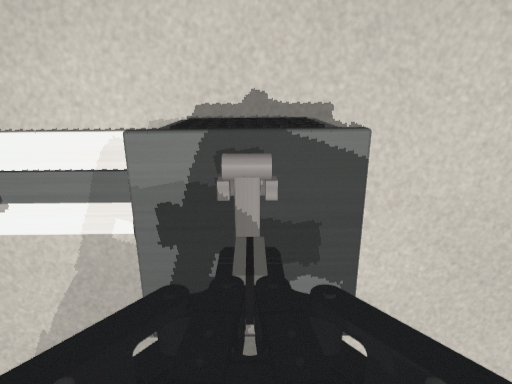

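The bar is nearly down, its roller at (247,165) above the catch cheeks. I'll press on gently.

Emit:
step_arm(targets=[[[0, 0, 0.01], [0, 0, 0], 1], [[0, 0, 0.008], [0, 0, 0], 1], [[0, 0, 0.003], [0, 0, 0], 1], [[0, 0, 0.003], [0, 0, 0], 1], [[0, 0, 0.003], [0, 0, 0], 1], [[0, 0, 0.003], [0, 0, 0], 1], [[0, 0, 0.003], [0, 0, 0], 1], [[0, 0, 0.003], [0, 0, 0], 1], [[0, 0, 0.003], [0, 0, 0], 1], [[0, 0, 0.003], [0, 0, 0], 1]])

```text
t: 5.35
tcp_pos: [507.7, -239.6, 151.8]
tcp_rot: [0.002, 0.995, -0.097, 0.006]
ft_force: [-4.9, 3.3, 15.0]
width: -0.004
```

Run:
```python
from h import *
go([458.4+49*.983,-229-49*.182,152],-10.5)
save('w5',robot.snapshot('wrist'));save('s5',robot.snapshot('scene')[170:320,60:270])
```

```text
t 5.35 tcp [ 507.71  -239.611  151.756] yaw -11.182456161992711 tilt 0.6884008422502359 F [-4.912  3.302 15.014] w -0.0042179135165245855
shift units now-frame [-0.004 -0.004 -0.001]
turn [ 0.001 -0.008 -0.008] shift in goal frame [-0.004 -0.004 -0.001]
```

View pics/w5.png

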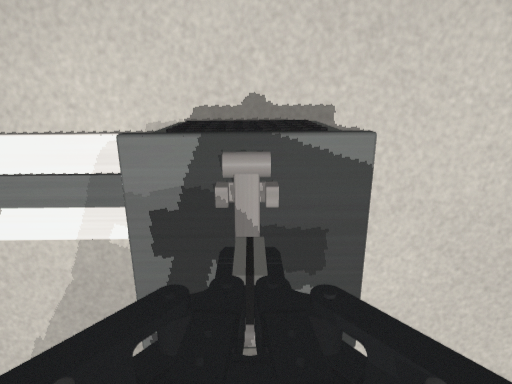

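The latch is home: z is 151.8 (closed top is 152), 15 N of reaction against the stop, and the bar lies between the cheeks at (222,193) and (272,193). I'll lift away and turn toward the cuvette, refining the bench pose from the wrist pictures already taken.

Run:
```python
from h import *
c=robot.calibration('wrist')
W3=dict(tcp_rot=np.array([-0.0,0.9952,-0.0973,0.002]),tcp_pos=np.array([475.587,-235.537,206.376]))
# exact yaw from print
def mk(yaw,pos):
    q=(R.from_euler('z',yaw,degrees=True)*R.from_quat([1,0,0,0])).as_quat(); return dict(tcp_rot=np.array([q[3],q[0],q[1],q[2]]),tcp_pos=np.array(pos))
S=[mk(-11.165,[475.587,-235.537,206.376]),mk(-11.18,[507.71,-239.6,151.76])]
st=robot.get_state(); S[1]=st
for n,s,px in [('w3',mk(-11.165,[475.587,-235.537,206.376]),[(143,70),(345,69),(333,253),(160,254)]),('w5',st,[(118,134),(376,132)])]:
    P=np.array([plane(c,wT(s,c),p,140) for p in px]); print(n,P[:,:2].tolist(),P.mean(0))
    d=P[0]-P[1]; print(np.linalg.norm(d),np.degrees(np.arctan2(d[1],d[0])))
```

```text
w3 [[575.4608399219886, -188.36345674380303], [552.3495064371933, -308.52973717897913], [430.30811195809656, -286.8011666905523], [453.5636520426957, -164.41069210845146]] [ 502.921 -237.026  140.   ]
122.36857721274203 79.11335407242245
w5 [[576.1650440225803, -188.37670912649662], [553.3206271050778, -308.86387934814934]] [ 564.743 -248.62   140.   ]
122.63370487888797 79.26413162445712
```

Bench: lamp_top is (502.9,-237), +y points at 79.2°, so beam_mid is about (531,-90). The cuvette grasp needs tool yaw of about 109°, and the final pose about 79°. I'll go up and turn now.

Emit:
step_arm(targets=[[[0, 0, -0.05], [0, 0, 0], 1], [[0, 0, -0.08], [0, 0, -0.09], 1], [[0, 0, -0.08], [0, 0, -0.09], 1], [[0, 0, -0.08], [0, 0, -0.09], 0], [[0, 0, 0], [0, 0, -0.09], -0.4], [[0, 0, 0], [0, 0, -0.09], -0.4], [[0, 0, 0], [0, 0, -0.09], -0.4], [[0, 0, 0], [0, 0, -0.09], -0.4], [[0, 0, 0], [0, 0, -0.09], -0.4], [[0, 0, 0], [0, 0, -0.09], -0.4]])

```text
t: 6.45
tcp_pos: [504.7, -238.5, 270.2]
tcp_rot: [0.002, 0.846, 0.533, 0.002]
ft_force: [0.8, 0.7, -0.0]
width: 0.699
```

Emit:
step_arm(targets=[[[0, 0, 0], [0, 0, -0.09], -0.4], [[0, 0, 0], [0, 0, -0.09], -0.4], [[0, 0, 0], [0, 0, -0.09], -0.4], [[0, 0, 0], [0, 0, -0.09], -0.4], [[0, 0, 0], [0, 0, -0.09], -0.4], [[0, 0, 0], [0, 0, -0.09], -0.4], [[0, 0, 0], [0, 0, 0], -0.4], [[0, 0, 0], [0, 0, 0], -0.4], [[0, 0, 0], [0, 0, 0], -0.4], [[0, 0, 0], [0, 0, 0], -0.4]])

```text
t: 7.45
tcp_pos: [503.3, -238.1, 266.9]
tcp_rot: [-0.001, 0.539, 0.842, 0.0]
ft_force: [0.2, 0.2, 0.1]
width: 0.699
```

Run:
```python
from h import *
go([448,222,240],109)
save('s6',robot.snapshot('scene')[170:320,60:270]);save('w6',robot.snapshot('wrist'))
im=cv2.imread('pics/s6.png'); cv2.imwrite('pics/s6b.png',cv2.resize(im,None,fx=3,fy=3))
```

```text
t 7.45 tcp [ 503.337 -238.06   266.895] yaw 114.74999743384191 tilt 0.10802350093558481 F [0.216 0.221 0.149] w 0.6985536294181068
shift units now-frame [1.102 0.356 0.069]
turn [-0.001 -0.001  0.064] shift in goal frame [1.133 0.244 0.067]
```

View pics/s6b.png

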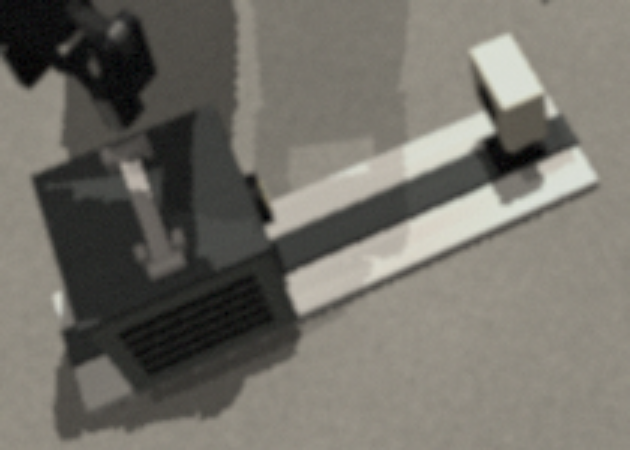

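View pics/w6.png

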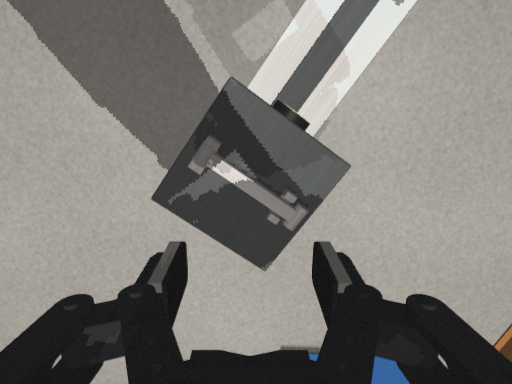

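The latch stays closed flat in its catch (scene crop (155,255); wrist (290,210)). Now across to above the cuvette, first correcting the yaw.

Emit:
step_arm(targets=[[[0, 0, 0], [0, 0, 0.064], -0.4], [[0.12, 0.025, 0], [0, 0, 0], -0.4], [[0.12, 0.025, 0], [0, 0, 0], -0.4], [[0.12, 0.025, 0], [0, 0, 0], -0.4], [[0.12, 0.025, 0], [0, 0, 0], -0.4], [[0.12, 0.025, 0], [0, 0, 0], -0.4], [[0.12, 0.025, 0], [0, 0, 0], -0.4], [[0.12, 0.025, 0], [0, 0, 0], -0.4], [[0, 0, 0], [0, 0, 0], -0.4], [[0, 0, 0], [0, 0, 0], -0.4]])

```text
t: 8.55
tcp_pos: [460.2, 111.8, 267.3]
tcp_rot: [-0.0, 0.586, 0.81, 0.001]
ft_force: [0.3, -0.1, -0.4]
width: 0.699
```

Run:
```python
from h import *
go([448,222,240],109)
save('w7',robot.snapshot('wrist'))
```

```text
t 8.55 tcp [460.15  111.829 267.307] yaw 108.18753819407914 tilt 0.09795924902445231 F [ 0.28  -0.147 -0.375] w 0.6986585358145493
shift units now-frame [0.271 0.057 0.069]
turn [ 0.    -0.001 -0.009] shift in goal frame [0.27  0.061 0.068]
```

View pics/w7.png

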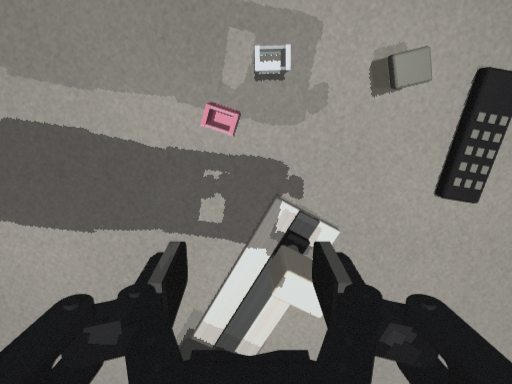

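The cuvette is at (272,58), ends left and right, and the pink one at (221,119). I'll move over it.

Emit:
step_arm(targets=[[[0.09, 0.02, 0], [0, 0, 0], -0.4], [[0.09, 0.02, 0], [0, 0, -0.009], -0.4], [[0.08, 0.02, 0.03], [0, 0, 0], -0.4], [[0.01, 0, 0.03], [0, 0, 0], -0.4], [[0, 0, 0.02], [0, 0, 0], -0.4], [[0, 0, 0.0], [0, 0, 0], -0.4], [[0, 0, 0], [0, 0, 0], -0.4], [[0, 0, 0], [0, 0, 0], -0.4], [[0, 0, 0], [0, 0, 0], -0.4], [[0, 0, 0], [0, 0, 0], -0.4]])

```text
t: 9.6
tcp_pos: [453.4, 214.4, 235.7]
tcp_rot: [0.001, 0.588, 0.809, 0.001]
ft_force: [0.9, -0.0, -0.1]
width: 0.701
```

Run:
```python
from h import *
go([448,222,190],109)
im=robot.snapshot('wrist');save('w8',im)
cv2.imwrite('pics/w8c.png',cv2.resize(im[120:270,180:340,::-1],None,fx=4,fy=4,interpolation=cv2.INTER_CUBIC))
```

```text
t 9.6 tcp [453.423 214.432 235.722] yaw 107.91082342940665 tilt 0.18444884090436306 F [ 0.891 -0.015 -0.1  ] w 0.7007925067714182
shift units now-frame [ 0.022 -0.007  0.114]
turn [ 0.002 -0.    -0.012] shift in goal frame [ 0.022 -0.007  0.114]
```

View pics/w8.png

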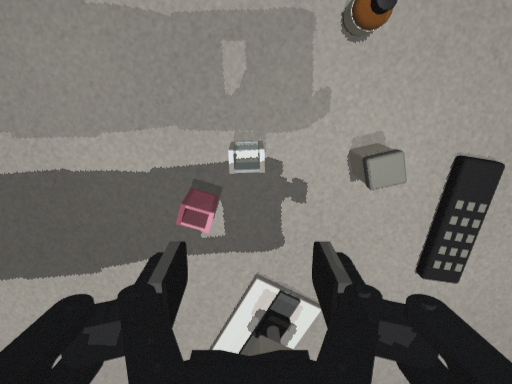

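View pics/w8c.png

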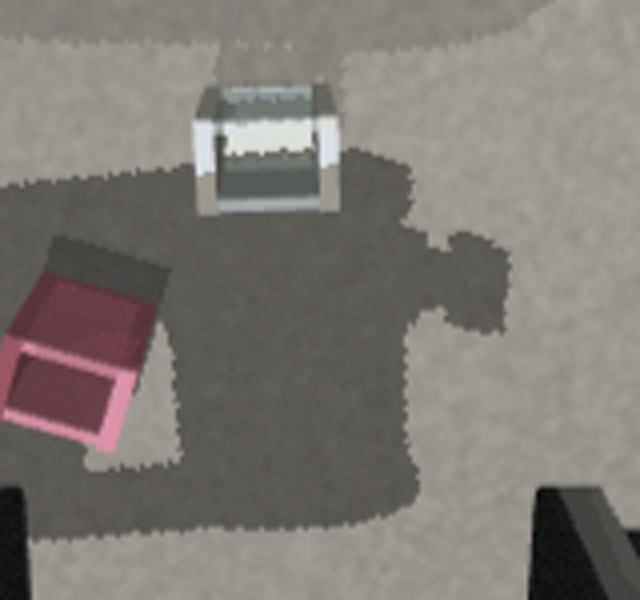

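Run:
```python
import cv2
im=cv2.imread('pics/w7.png'); cv2.imwrite('pics/w7c.png',cv2.resize(im[30:90,235:310],None,fx=8,fy=8,interpolation=cv2.INTER_CUBIC))
```

```text
(no output)
```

View pics/w7c.png

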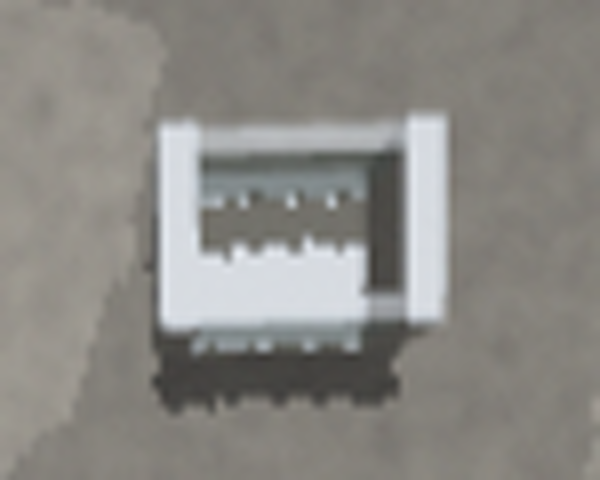

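Run:
```python
from h import *
c=robot.calibration('wrist'); ct=robot.calibration('top'); cs=robot.calibration('scene')
def mk(yaw,pos):
    q=(R.from_euler('z',yaw,degrees=True)*R.from_quat([1,0,0,0])).as_quat(); return dict(tcp_rot=np.array([q[3],q[0],q[1],q[2]]),tcp_pos=np.array(pos))
st=robot.get_state()
A=(np.array([(194,120),(340,121),(340,212),(197,216)])+.5)/4-.5+[180,120]
B=(np.array([(158,121),(447,114),(447,320),(160,329)])+.5)/8-.5+[235,30]
T8=wT(st,c);T7=wT(mk(108.188,[460.15,111.829,267.307]),c)
for T,U in((T8,A),(T7,B)):
    P=np.array([plane(c,T,p,60) for p in U]); print(P.mean(0))
    for a,b in ((0,1),(3,2),(0,3),(1,2)):
        d=P[b]-P[a]; print(np.linalg.norm(d),np.degrees(np.arctan2(d[1],d[0])))
print(tri([ray(c,T8,A.mean(0)),ray(c,T7,B.mean(0))]))
f=lambda p,o:(np.array(p)+.5)/4-.5+np.array(o)
C=f([(94,272),(131,267),(150,328),(112,340)],(160,170)).mean(0)
Cs=f([(250,43),(232,70),(182,48),(200,25)],(220,130)).mean(0)
print(tri([ray(c,T8,A.mean(0)),ray(c,T7,B.mean(0)),ray(ct,ct['T'],C),ray(cs,cs['T'],Cs)]))
```

```text
[449.04  223.623  60.   ]
36.189033742666524 17.507459402277565
36.241760169352986 19.535736675522113
24.467687436306353 -71.40320639420337
23.185859214837194 -71.26877417029144
[448.654 223.654  60.   ]
35.86854755148484 19.474970673064696
36.413337979653 19.887308754263017
24.220960063639797 -70.93805864048169
23.961123951538916 -69.64205227549077
(array([448.798, 223.774,  60.211]), [np.float64(0.18821368324585802), np.float64(0.1882136832458291)])
(array([448.438, 223.096,  60.706]), [np.float64(0.9374933622371157), np.float64(0.6219502060097348), np.float64(2.1875080598219325), np.float64(0.7989596220513743)])
```

Two wrist views triangulate the cuvette's rim centre to (448.8,223.7,60.2), yaw 19°. I'll align above it at z 130.

Run:
```python
from h import *
go([448.8,223.7,130],109.2)
```

```text
t 9.65 tcp [453.434 214.491 235.76 ] yaw 107.9174700096566 tilt 0.19130495900850528 F [ 0.909 -0.065 -0.131] w 0.6995673728563083
shift units now-frame [ 0.025 -0.005  0.264]
turn [ 0.002 -0.    -0.014] shift in goal frame [ 0.026 -0.003  0.264]
```

Emit:
step_arm(targets=[[[0.026, -0.004, 0], [0, 0, -0.015], -0.4], [[0, 0, 0.05], [0, 0, 0], -0.4], [[0, 0, 0.06], [0, 0, 0], -0.4], [[0, 0, 0.06], [0, 0, 0], -0.4], [[0, 0, 0.06], [0, 0, 0], -0.4], [[0, 0, 0.02], [0, 0, 0], -0.4], [[0, 0, 0], [0, 0, 0], -0.4], [[0, 0, 0], [0, 0, 0], -0.4], [[0, 0, 0], [0, 0, 0], -0.4], [[0, 0, 0], [0, 0, 0], -0.4]])

```text
t: 10.65
tcp_pos: [448.8, 229.3, 137.2]
tcp_rot: [0.003, 0.575, 0.818, 0.005]
ft_force: [-0.0, -0.3, 0.2]
width: 0.703
```

Run:
```python
from h import *
go([448.8,223.7,20],109.2)
save('w9',robot.snapshot('wrist'))
```

```text
t 10.65 tcp [448.761 229.271 137.236] yaw 109.86929967880378 tilt 0.6337369483995531 F [-0.    -0.257  0.169] w 0.7030041198748341
shift units now-frame [-0.014 -0.008  0.293]
turn [ 0.007 -0.001  0.007] shift in goal frame [-0.013 -0.004  0.293]
```

View pics/w9.png

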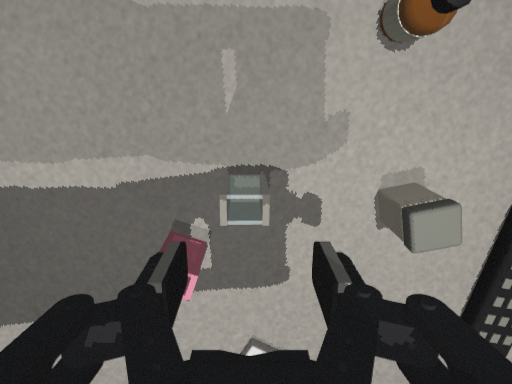

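Emit:
step_arm(targets=[[[0, 0, 0], [0.007, 0, 0.007], -0.4], [[-0.012, -0.005, 0], [0, 0, 0], -0.4], [[0, 0, 0.05], [0, 0, 0], -0.4], [[0, 0, 0.05], [0, 0, 0], -0.4], [[0, 0, 0.04], [0, 0, 0], -0.4], [[0, 0, 0], [0, 0, 0], -0.4], [[0, 0, 0], [0, 0, 0], -0.4], [[0, 0, 0], [0, 0, 0], -0.4], [[0, 0, 0], [0, 0, 0], -0.4], [[0, 0, 0], [0, 0, 0], -0.4]])

```text
t: 11.7
tcp_pos: [450.6, 222.9, 84.1]
tcp_rot: [0.001, 0.58, 0.815, 0.003]
ft_force: [0.3, -0.2, -0.1]
width: 0.696
```

Run:
```python
from h import *
go([448.8,223.7,20],109.2)
im=robot.snapshot('wrist');save('w10',im)
```

```text
t 11.7 tcp [450.609 222.884  84.141] yaw 109.11214515998476 tilt 0.3348893847552469 F [ 0.315 -0.235 -0.071] w 0.6963800002261761
shift units now-frame [ 0.003 -0.005  0.16 ]
turn [ 0.004 -0.001 -0.001] shift in goal frame [ 0.003 -0.004  0.16 ]
```

View pics/w10.png

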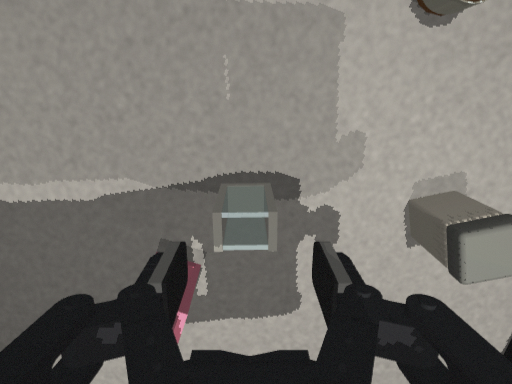

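Run:
```python
from h import *
c=robot.calibration('wrist')
def mk(yaw,pos):
    q=(R.from_euler('z',yaw,degrees=True)*R.from_quat([1,0,0,0])).as_quat(); return dict(tcp_rot=np.array([q[3],q[0],q[1],q[2]]),tcp_pos=np.array(pos))
T8=wT(mk(107.91,[453.423,214.432,235.722]),c)
A=(np.array([(20,338),(140,372),(115,450),(3,418)])+.5)/4-.5+[180,120]
g=R.from_euler('z',109.2,degrees=True)*R.from_quat([1,0,0,0])
P=np.array([plane(c,T8,p,60) for p in A]); print(P); print(g.inv().apply(P-[448.8,223.7,60]))
```

```text
[[400.806 160.383  60.   ]
 [433.226 160.915  60.   ]
 [433.044 137.375  60.   ]
 [402.166 137.127  60.   ]]
[[-44.012 -66.148   0.   ]
 [-54.171 -35.356   0.   ]
 [-76.342 -43.269   0.   ]
 [-66.421 -72.511   0.   ]]
```

The pink one is at least 33 mm from the finger path. Correct by 2 mm and descend.

Emit:
step_arm(targets=[[[0.003, -0.005, 0], [0.004, 0, 0], -0.4], [[0, 0, 0.03], [0, 0, 0], -0.4], [[0, 0, 0.03], [0, 0, 0], -0.4], [[0, 0, 0.03], [0, 0, 0], -0.4], [[0, 0, 0.03], [0, 0, 0], -0.4], [[0, 0, 0.02], [0, 0, 0], -0.4], [[0, 0, 0], [0, 0, 0], -0.4], [[0, 0, 0], [0, 0, 0], -0.4], [[0, 0, 0], [0, 0, 0], -0.4], [[0, 0, 0], [0, 0, 0], -0.4]])

```text
t: 12.75
tcp_pos: [447.6, 223.4, 22.5]
tcp_rot: [-0.001, 0.58, 0.815, -0.001]
ft_force: [0.1, -0.6, 0.2]
width: 0.704
```

Run:
```python
from h import *
go([448.8,223.7,19],109.2)
im=robot.snapshot('wrist');save('w11',im)
```

```text
t 12.75 tcp [447.612 223.4    22.489] yaw 109.11943327424945 tilt 0.1704373823613327 F [ 0.112 -0.572  0.218] w 0.7043153134940293
shift units now-frame [-0.     0.003  0.009]
turn [-0.002 -0.001 -0.001] shift in goal frame [-0.     0.003  0.009]
```

View pics/w11.png

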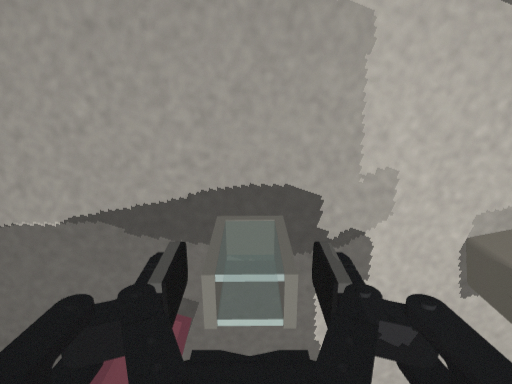

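The cuvette stands centred between the pads (columns 202–298, fingers at 186/313), square to them. I'll close at 25 N.

Emit:
step_arm(targets=[[[0, 0, 0], [0, 0, 0], -0.1], [[0, 0, 0], [0, 0, 0], 0.0], [[0, 0, 0], [0, 0, 0], 0.1], [[0, 0, 0], [0, 0, 0], 0.2], [[0, 0, 0], [0, 0, 0], 0.3], [[0, 0, 0], [0, 0, 0], 0.6], [[0, 0, 0], [0, 0, 0], 1], [[0, 0, 0], [0, 0, 0], 1], [[0, 0, 0], [0, 0, 0], 1], [[0, 0, 0], [0, 0, 0], 1]], force=25)

```text
t: 13.8
tcp_pos: [448.0, 223.6, 23.4]
tcp_rot: [-0.001, 0.58, 0.815, 0.0]
ft_force: [-0.2, -1.0, 0.2]
width: 0.421
```

Run:
```python
from h import *
go([448.8,223.7,19],109.2)
im=robot.snapshot('wrist');save('w12',im)
```

```text
t 13.8 tcp [448.041 223.582  23.399] yaw 109.12331994641919 tilt 0.10542012550291295 F [-0.199 -1.002  0.235] w 0.42084759300546964
shift units now-frame [-0.     0.002  0.011]
turn [-0.    -0.001 -0.001] shift in goal frame [-0.     0.002  0.011]
```

View pics/w12.png

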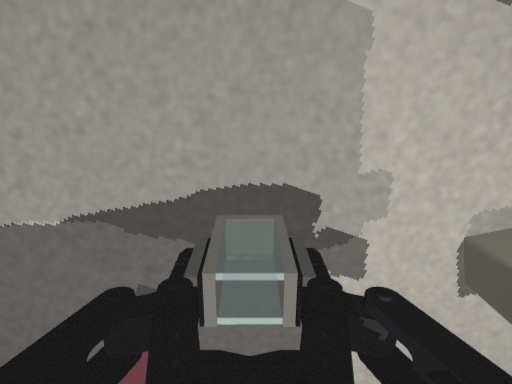

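It's gripped at 35.8 mm. Lift straight up.

Emit:
step_arm(targets=[[[0, 0, -0.02], [0, 0, 0], 1], [[0, 0, -0.04], [0, 0, 0], 1], [[0, 0, -0.06], [0, 0, 0], 1], [[0, 0, -0.07], [0, 0, 0], 1], [[0, 0, -0.08], [0, 0, 0], 1], [[0, 0, -0.07], [0, 0, 0], 1], [[0, 0, -0.06], [0, 0, 0], 1], [[0, 0, -0.03], [0, 0, 0], 1], [[0, 0, 0], [0, 0, 0], 1], [[0, 0, 0], [0, 0, 0], 1]])

```text
t: 14.85
tcp_pos: [447.0, 222.8, 205.8]
tcp_rot: [-0.001, 0.58, 0.815, 0.0]
ft_force: [-0.3, -0.7, -1.4]
width: 0.416
```

Run:
```python
from h import *
go([531,-90,195],79.2)
im=robot.snapshot('wrist');save('w13',im)
```

```text
t 14.85 tcp [446.953 222.809 205.815] yaw 109.12329462045892 tilt 0.11592873075618762 F [-0.301 -0.686 -1.431] w 0.4163672462013263
shift units now-frame [-0.808 -0.058  0.026]
turn [-0.001 -0.001  0.332] shift in goal frame [-0.729  0.353  0.027]
```

View pics/w13.png

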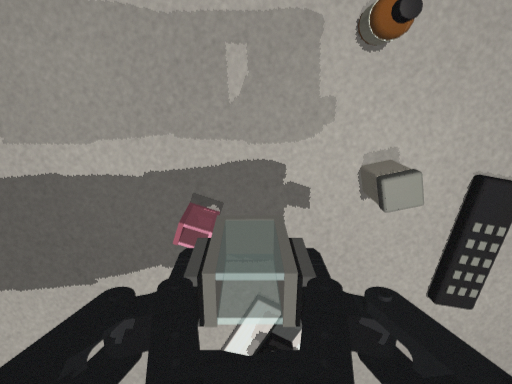

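The cuvette is held upright and clear of the table at (250,270). Turn, then carry.

Emit:
step_arm(targets=[[[0, 0, 0], [0, 0, 0.03], 1], [[0, 0, 0], [0, 0, 0.05], 1], [[0, 0, 0], [0, 0, 0.06], 1], [[0, 0, 0], [0, 0, 0.06], 1], [[0, 0, 0], [0, 0, 0.06], 1], [[0, 0, 0], [0, 0, 0.05], 1], [[0, 0, 0], [0, 0, 0.02], 1], [[-0.03, 0.015, 0], [0, 0, 0], 1], [[-0.06, 0.03, 0], [0, 0, 0], 1], [[-0.07, 0.034, 0], [0, 0, 0], 1]])

```text
t: 15.9
tcp_pos: [461.4, 151.5, 195.6]
tcp_rot: [-0.004, 0.774, 0.633, -0.008]
ft_force: [0.6, 0.8, -1.1]
width: 0.421
```

Emit:
step_arm(targets=[[[-0.07, 0.034, 0], [0, 0, 0], 1], [[-0.07, 0.034, 0], [0, 0, 0], 1], [[-0.07, 0.034, 0], [0, 0, 0], 1], [[-0.07, 0.034, 0], [0, 0, 0], 1], [[-0.07, 0.034, 0], [0, 0, 0], 1], [[-0.06, 0.03, 0], [0, 0, 0], 1], [[-0.04, 0.02, 0], [0, 0, 0], 1], [[-0.02, 0.01, 0], [0, 0, 0], 1], [[0, 0, 0], [0, 0, 0], 1], [[0, 0, 0], [0, 0, 0], 1]])

```text
t: 16.9
tcp_pos: [512.9, -68.7, 189.0]
tcp_rot: [-0.007, 0.772, 0.635, -0.013]
ft_force: [0.7, -0.1, -0.6]
width: 0.414
```

Run:
```python
from h import *
go([531,-90,160],79.2)
save('w14',robot.snapshot('wrist'))
```

```text
t 16.9 tcp [512.889 -68.659 188.968] yaw 78.87455960987926 tilt 1.6943637615166998 F [ 0.674 -0.094 -0.6  ] w 0.4137923515648082
shift units now-frame [-0.043  0.057  0.071]
turn [-0.018  0.007 -0.004] shift in goal frame [-0.044  0.054  0.072]
```

View pics/w14.png

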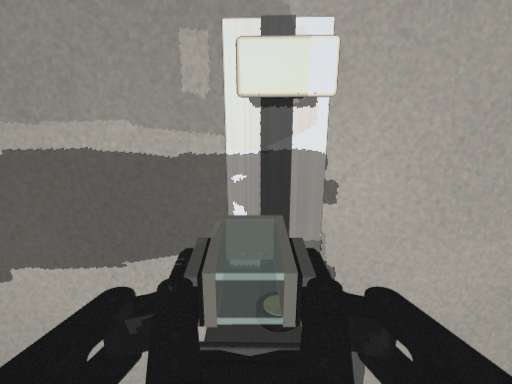

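Sensor top at (289,67), rail beneath. Level the tool and centre.

Emit:
step_arm(targets=[[[0, 0, 0], [-0.018, 0.007, -0.004], 1], [[-0.02, 0.025, 0], [0, 0, 0], 1], [[-0.02, 0.025, 0], [0, 0, 0], 1], [[-0.004, 0.004, 0], [0, 0, 0], 1], [[0, 0, 0], [0, 0, 0], 1], [[0, 0, 0.03], [0, 0, 0], 1], [[0, 0, 0.03], [0, 0, 0], 1], [[0, 0, 0], [0, 0, 0], 1], [[0, 0, 0], [0, 0, 0], 1], [[0, 0, 0], [0, 0, 0], 1]])

```text
t: 17.95
tcp_pos: [531.8, -88.4, 161.8]
tcp_rot: [-0.001, 0.769, 0.639, -0.001]
ft_force: [0.5, -1.2, -1.3]
width: 0.421
```

Run:
```python
from h import *
go([531,-90,160],79.2)
save('w15',robot.snapshot('wrist'))
```

```text
t 17.95 tcp [531.76  -88.379 161.779] yaw 79.49862287610804 tilt 0.14445318034788177 F [ 0.463 -1.215 -1.257] w 0.4206537589937856
shift units now-frame [-0.004 -0.001  0.004]
turn [-0.002 -0.     0.003] shift in goal frame [-0.004 -0.001  0.004]
```

View pics/w15.png

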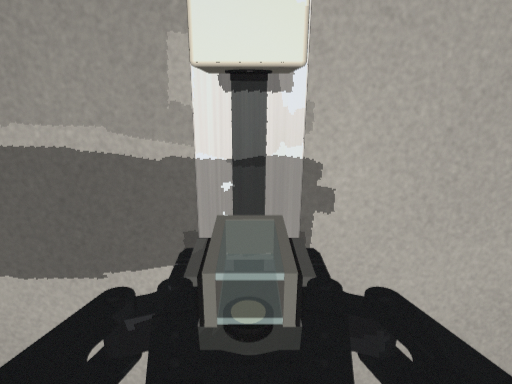

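Rail edges (198/302 at row 230) and sensor edges (190/309 at row 60) are symmetric about the tool axis at column 249.5. I'll check that in numbers, then lower.

Run:
```python
from h import *
c=robot.calibration('wrist');st=robot.get_state();T=wT(st,c)
g=R.from_euler('z',-10.8,degrees=True)
for n,p,z in [('railL',(198,230),20),('railR',(302,230),20),('railL2',(193,100),20),('railR2',(306,100),20),('sensL',(191,62),130),('sensR',(308,62),130)]:
    print(n,g.inv().apply(plane(c,T,p,z)-st['tcp_pos']))
go([531,-90,93.4],79.2)
```

```text
railL [ -48.86   -49.528 -141.946]
railR [  50.661  -48.867 -141.946]
railL2 [ -48.111   70.186 -141.946]
railR2 [  47.639   70.712 -141.946]
sensL [-29.485  91.099 -31.946]
sensR [ 29.342  91.405 -31.946]
t 18.0 tcp [531.843 -88.386 161.946] yaw 79.49514734478194 tilt 0.12585456692942812 F [-0.451  0.004 -0.844] w 0.417149309051546
shift units now-frame [-0.004 -0.001  0.171]
turn [-0.001 -0.     0.003] shift in goal frame [-0.004 -0.001  0.171]
```

Lateral error is below 1 mm, and the sensor face is 91 mm ahead (expected 90). Lower 68 mm.

Emit:
step_arm(targets=[[[0, 0, 0.02], [0, 0, 0], 1], [[0, 0, 0.04], [0, 0, 0], 1], [[0, 0, 0.04], [0, 0, 0], 1], [[0, 0, 0.04], [0, 0, 0], 1], [[0, 0, 0.02], [0, 0, 0], 1], [[0, 0, 0.005], [0, 0, 0], 1], [[0, 0, 0], [0, 0, 0], 1], [[0, 0, 0], [0, 0, 0], 1], [[0, 0, 0], [0, 0, 0], 1], [[0, 0, 0], [0, 0, 0], 1]])

```text
t: 19.0
tcp_pos: [533.1, -88.6, 95.2]
tcp_rot: [0.001, 0.769, 0.639, 0.001]
ft_force: [-0.1, 0.1, -0.4]
width: 0.416
```

Run:
```python
from h import *
go([531,-90,93.4],79.2)
save('w16',robot.snapshot('wrist'));im=robot.snapshot('scene')[150:320,60:280]
save('s16',cv2.resize(im,None,fx=3.5,fy=3.5,interpolation=cv2.INTER_CUBIC))
```

```text
t 19.0 tcp [533.108 -88.571  95.179] yaw 79.50301100629657 tilt 0.20852388971522443 F [-0.079  0.051 -0.397] w 0.41621820700984974
shift units now-frame [-0.004 -0.005  0.004]
turn [ 0.002 -0.     0.003] shift in goal frame [-0.004 -0.005  0.004]
```

View pics/w16.png

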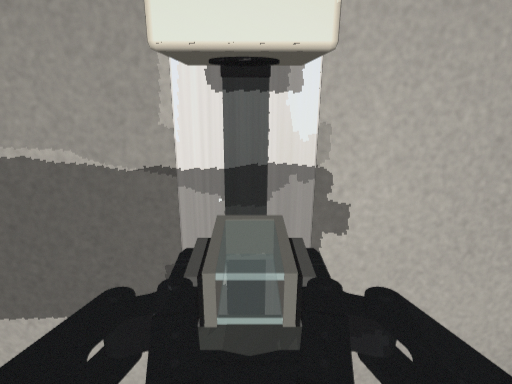

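View pics/s16.png

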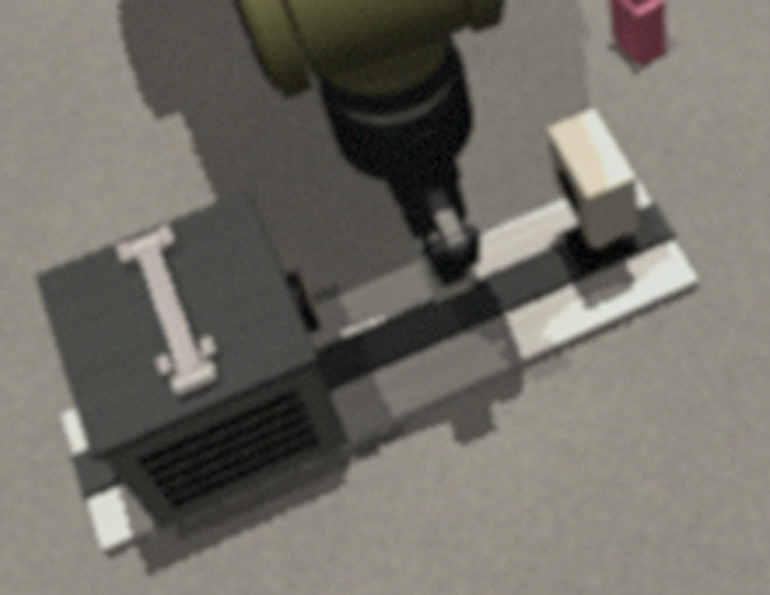

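Latch lies closed (scene crop (170,310)), cuvette hangs between lamp and sensor. A last 2 mm trim sideways (rail edges 181/314) and 1.5 mm down.

Emit:
step_arm(targets=[[[-0.002, -0.004, 0.004], [0, 0, 0.003], 1], [[0, 0, 0], [0, 0, 0], 1], [[0, 0, 0], [0, 0, 0], 1], [[0, 0, 0], [0, 0, 0], 1], [[0, 0, 0], [0, 0, 0], 1], [[0, 0, 0], [0, 0, 0], 1], [[0, 0, 0], [0, 0, 0], 1], [[0, 0, 0], [0, 0, 0], 1], [[0, 0, 0], [0, 0, 0], 1], [[0, 0, 0], [0, 0, 0], 1]])

```text
t: 20.1
tcp_pos: [531.3, -89.1, 93.6]
tcp_rot: [0.001, 0.77, 0.637, 0.001]
ft_force: [-0.4, -0.1, -1.2]
width: 0.419
```

Run:
```python
from h import *
go([531,-90,93.4],79.2)
print(robot.get_state()['joint_velocities'])
save('w17',robot.snapshot('wrist'))
```

```text
t 20.1 tcp [531.265 -89.101  93.552] yaw 79.20922948939274 tilt 0.21932846233330028 F [-0.395 -0.121 -1.188] w 0.4187592026707565
shift units now-frame [-0.002 -0.     0.   ]
turn [ 0.002 -0.     0.   ] shift in goal frame [-0.002 -0.     0.   ]
[-0.     0.001  0.001 -0.001 -0.    -0.   ]
```

View pics/w17.png

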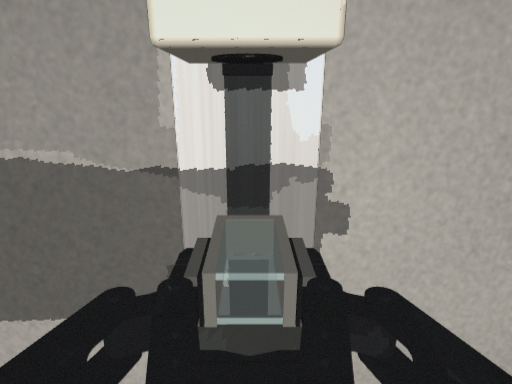

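The rail edges (183/316) now lie symmetric about the tool axis, the cuvette is upright and square, and the arm is still. Handing in.

```bash
python3 -c "
from workcell import robot
print(robot.sign_off())"
```

```text
the job is handed in; nothing more can be done
None
```

I swung the latch home, then gripped the cuvette by its two frosted ends. It is now held upright in the beam, about midway between lamp and sensor. I handed the job in at about 20 s of the 58 s allowed; no verdict is reported, so what follows is only what I measured.

- **Latch:** I pushed it down with the shut fingertips until it met its stop. The tips read z = 151.8 mm (closed is 152) with 15 N of reaction. Later scene pictures, the last just before a 2 mm final trim, show the bar flat in its catch.
- **Grip:** The pads closed to about 35.8 mm on the 36 mm faces and the cuvette has not shifted since. In every picture only the frosted ends are touched.
- **Final pose:** The tool is within about 1 mm of the beam sideways and in height, and about 1 mm from midway. It is tilted 0.2°, turned less than about 0.5° from the beam, and standing still.
- **Bystanders:** I never reached for the bottle, slide box, remote or the pink look-alike, and the last wide view after lifting shows nothing disturbed. I did not re-measure their positions at the end.

**Small disagreements:** The top camera put the sensor about 2 mm to one side of where the wrist view puts it. It also read the cuvette's position 2 mm differently. I used the wrist camera's values, which agreed from two places. No check failed.

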